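# Set the polariser dial to the red scale line

### The job

On the optics bench, push the upright yellow fin of the black rotary dial with a fingertip, so that the dial turns until its white index line lines up with the red line on the silver scale around it (not the blue one), then take the hand clear. Push gently, on one side of the fin at a time rather than pinching it, and leave the lens on its post, the jar and the screwdriver where they are.

Things in the scene. Friction and masses are not known exactly. Their poses are not given: they have to be found in the camera images.
- stage: Rotation stage bolted to the bench: dark grey square base 170 x 170 mm, 29 mm high, carrying the collar and the dial; cannot move. Origin at the centre of its underside, on the dial's axis; z up. It is turned by up to 0.6 rad.
- dial (a joint): Angle of the black dial (rad) about its upright axis, growing anticlockwise seen from above. No end stops: it may be turned either way. Stiff enough to stay where it is left: turning needs about 0.08 N m, some 2 N at the fin. The dial is a flat disc 120 mm across, its underside 38 mm and its top 50 mm above the bench, with a flat glass polariser flush at its centre.
- dial_axis (a point): Centre of the dial's top face, on its axis, 50 mm above the bench.
- index_tip (a point): Outer end of the white index line (4 mm wide, 34 mm long, radial) at the rim of the dial's top face, 60 mm from the axis; turns with the dial.
- fin_mid (a point): Middle of the upright fin on the dial, 46 mm from the axis and directly opposite the index line; 65 mm above the bench. The fin is a radial plate 24 mm long (34 to 58 mm from the axis), 13 mm thick over its yellow faces, rising 30 mm from the dial's top, to 80 mm above the bench.
- fin_left (a point): Middle of the yellow face (22 mm long, 26 mm high) on one side of the fin: the side to push for turning the dial anticlockwise seen from above. 6.5 mm from the fin's middle plane.
- fin_right (a point): Middle of the yellow face (22 mm long, 26 mm high) on the other side of the fin: the side to push for turning the dial clockwise seen from above. 6.5 mm from the fin's middle plane.
- collar: Fixed silver scale collar around and under the dial, 160 mm across, top 38 mm above the bench, with thin black lines every 10 degrees just outside the dial. Origin on the dial's axis at the collar's underside.
- red_mark: Red radial line, 17 mm long and 6 mm wide, flat on the collar: the target. Origin at its middle, 70.5 mm from the dial's axis, 38 mm above the bench. Fixed.
- blue_mark: Blue radial line of the same size on the opposite side of the collar: not the target. Origin at its middle. Fixed.
- lens_post: Bystander, loose: small round lens in a black ring on a steel post with a round black foot 52 mm across, 91 mm high. Origin at the centre of its underside.
- screw_jar: Bystander, loose: clear jar with grey cap, 44 mm across, 55 mm high. Origin at the centre of its underside.
- driver: Bystander, loose: small screwdriver lying on the bench, green handle 22 mm thick, 165 mm long in all. Origin on the bench under it, 10 mm beyond the blade end of the handle; blade towards its own +x.
Mind the look-alikes: they are no part of the job. There is more than one size of the stage; the job needs the larger.

How it is judged (in metres and radians):
On the way:
1. the fingers push the fin ((contact force between the fingers and dial_c1 above 0.3 N or contact force between the fingers and dial_c2 above 0.3 N or contact force between the fingers and dial_c3 above 0.3 N)), for 0.05 s.
At the end, for the whole second after the job is handed in: The outer end of the white index line is within 4.5 mm sideways (about 4 degrees) of the middle of the red line, the dial is at rest, and the lens, the jar and the screwdriver are within 15 mm of where they were and not tipped (y of index_tip in the frame of red_mark between -0.0045 and 0.0045 m and horizontal distance between index_tip and red_mark below 0.02 m and velocity of joint dial between -0.02 and 0.02 rad/s and not (distance of any of lens_post, screw_jar, driver from where it was at the start of the episode above 0.015 m or angle between any of lens_post, screw_jar, driver's own z axis and vertical above 0.3 rad)); the robot touches nothing.
It fails at once if the fin is pinched: both of its yellow faces pressed by the fingers at once (over 1 N each) (contact force between the fingers and dial_c2 above 1 N and contact force between the fingers and dial_c3 above 1 N).
It fails at once if the stage or dial is pressed with more than 30 N (contact force between any of the fingers, the arm and stage above 30 N).
It fails at once if the lens, the jar or the screwdriver is moved more than 15 mm, lifted or tipped (distance of any of lens_post, screw_jar, driver from where it was at the start of the episode above 0.015 m or angle between any of lens_post, screw_jar, driver's own z axis and vertical above 0.3 rad).
It also fails if it takes over 51 s, if anything falls off the work surface, if the arm or the gripper's body presses on something with over 40 N, if the wrist force passes 120 N, or if a joint passes its speed limit or range.

### The arm

A 6-joint arm with a two-finger parallel gripper is mounted at the origin on the work surface. World frame = base frame: x ahead of the robot, y to its left, z up, the work surface at z = 0. Lengths are in mm, angles in rad, forces in N, time in s.
With the tool pointing down it reaches from about 300 to 1000 mm from the base axis. Payload 5.1 kg.
Tool frame: the origin (TCP) lies between the finger pads; the fingertips stand 25 mm ahead of it and the grasp point (between the pads) lies 6 mm ahead of it; z points along the fingers, x is the direction in which the jaws open and shut, and the axes are right-handed (so a half turn about z gives the same grasp; the last joint's range is limited). The gripper opens to 95 mm and grips with 3 to 60 N. Pads are 20 mm wide; open, the fingers measure 119 mm over their backs; the gripper's body (75 mm by 180 mm) begins 59 mm behind the grasp point.
Start: joints at [-1.424, 0.124, 1.65, -0, 1.367, -0.083], TCP at [148.026, -632.908, 239.656] pointing down, gripper open.
Joint ranges: [-2.61, 2.61], [-1.02, 2.33], [0.03, 2.71], [-1.35, 4.49], [0.32, 2.68], [-2.91, 2.91]. Speed limits (rad/s): [2.57, 2.57, 3.14, 3.14, 3.14, 3.14].

### API

Orientations are given as a rotation vector (axis times angle).
In Python, from plant import ctrl gives the robot as it stands. The module is installed in compiled form; this text tells all that it offers.
- The arm moves only by the tool servo_tool, never from a script. Its argument "plan" is a list of rows, each a list of 7 numbers: the shift along the world's x, y, z in cm, then the turn, a rotation vector about the world's x, y, z in rad, then the gripper's target within -1 to 1 (shut at 1, half-way at 0, fully open at -1). In form: [[dx, dy, dz, rx, ry, rz, hand], ...]. A call has 1 to 12 rows; each row is the pose to reach, as a shift and turn from the pose commanded when the call began; what a row does not reach only later rows make up. A row lasts 1/12 s, in which the tool goes at most 41.7 mm and 7.16 degrees, less where a joint would pass 70% of its speed; a pose out of reach is approached as far as the arm can. A call with a gripper value outside its range is refused whole. The fingers move at their own pace and stop on an object; "grip_force" is the grip in N (left out, the last holds). Time passes only in rows, so rows that repeat a pose let the fingers close. It gives the time, the measured TCP pose, the force and the opening at its end, in the units of the state.
- ctrl.state(): the state, without advancing time (a new reading comes with each control period).
- ctrl.grab_frame(name): name is "scene" or "top"; returns the picture (480x640x3 uint8, red, green, blue); there is no depth.
- ctrl.camera_params(name): a dict with "intrinsics" (3x3 intrinsics, pixels), "R" (3x3) and "t" (3): a world point X has camera coordinates R X + t. Camera axes: x right, y down, z forward; pixel columns grow to the right and rows downward; lengths in mm; the calibration is good to about 2 mm. A picture is of the moment at which its call begins. camera_params takes no time and is no camera call.
- ctrl.job_done(): hands the job in, once; it reports no verdict.
Trained networks look in the newest picture that a camera, given by its name, has taken for a name from the list of things; names that differ only in an ending like _2 or _b are one class to them, and where a whole thing is asked for, a point or a joint stands for the part that bears it (a point fixed in the world has none). Each returns a list of dicts, best first, with "conf" (0 to 1); they miss things now and then, are a little off and sometimes report something else, mostly with a low value. They report only what shows in the picture. A call takes as long as a camera call. They do not tell look-alikes from the thing itself.
- ctrl.regions_of(camera, name): "mask" (480x640 bool, what is visible of it) and "uv" ([column, row] in pixels, amid what is visible of it).
- ctrl.tip_of(camera, name): "uv" ([column, row] in pixels: a listed point, or the origin of a listed thing).
The state is a dict: "t": time; "qpos": joint angles; "joint_velocities": joint speeds; "joint_torque": joint torques, N m; "position": TCP position; "tcp_rot": TCP orientation; "ft_force": force on the tool from outside, world axes, zero at the start; "ft_torque": the same for the moment, N m; "grip_width": opening from 0.0 (shut) to 1.0 (fully open).
Only numpy, scipy, OpenCV 4.12 (cv2) and the standard library are available. Lean on these libraries where they do the work, as an engineer would, in place of code of your own. Each camera call takes 0.05 s, during which the arm holds its last target.

## Working session

There is one attempt and no reset: what is moved stays moved. The work goes in short steps, Python scripts to look and compute and a tool call to move; the robot and the scene stay as the last step left them, time stands still between calls to the robot, and variables do not carry over. Pictures are saved under pics/ and viewed, and the job is handed in when it is done.

Besides the shell and the picture viewer there is one more tool, called after "Emit:" as a command line: name --pt "numbers of a row" for each row, then --argument value for the rest. servo_tool: Moves the arm, as the interface text tells. Its arguments: {"type":"object","properties":{"plan":{"type":"array"},"grip_force":{"type":"number"}},"required":["plan"]}

```bash
mkdir -p pics; python3 - <<'E'
from plant import ctrl
import cv2
for n in("scene","top"):
    f=ctrl.grab_frame(n); cv2.imwrite(f"pics/{n}0.png",f[:,:,::-1])
    p=ctrl.camera_params(n); print(n,p)
    for k in("dial_axis","index_tip","fin_mid","fin_left","fin_right","red_mark","blue_mark","lens_post","screw_jar","driver","stage"):
        print(k,[(r['uv'],round(r['conf'],2)) for r in ctrl.tip_of(n,k)])
s=ctrl.state();print(s)
E
```

```text
scene {'intrinsics': array([[555.11900047,   0.        , 321.07501534],
       [  0.        , 555.11900047, 246.48504506],
       [  0.        ,   0.        ,   1.        ]]), 'R': array([[ 0.7170775 ,  0.69678233, -0.01715384],
       [ 0.54673169, -0.5775803 , -0.60620578],
       [-0.43230119,  0.42531798, -0.79512282]]), 't': array([-419.1415186 , -315.50850034, 1365.75846285])}
dial_axis [([386.5, 269.9], 0.93), ([270.9, 231.5], 0.72)]
index_tip [([399.3, 285.3], 0.88), ([295.8, 243.3], 0.63)]
fin_mid [([374.5, 261.6], 0.84), ([252.5, 213.9], 0.55)]
fin_left [([374.8, 255.8], 0.87), ([253.4, 209.0], 0.65)]
fin_right [([252.3, 216.7], 0.76), ([370.0, 257.6], 0.62)]
red_mark [([237.5, 246.5], 0.58)]
blue_mark [([301.9, 220.8], 0.36)]
lens_post [([343.5, 216.7], 0.71)]
screw_jar [([223.9, 308.5], 0.96), ([299.0, 219.7], 0.17)]
driver [([160.8, 296.1], 0.67)]
stage [([270.2, 246.7], 0.67), ([381.1, 281.8], 0.58), ([158.6, 297.3], 0.47)]
top {'intrinsics': array([[510.37161049,   0.        , 323.29985813],
       [  0.        , 510.37161049, 239.62754105],
       [  0.        ,   0. 
[... 795 characters left out ...]
([339.7, 299.6], 0.62)]
{'t': 1.2, 'qpos': array([-1.42360007e+00,  1.23800511e-01,  1.65031085e+00, -4.16964496e-05,
        1.36749666e+00, -8.26344940e-02]), 'joint_velocities': array([ 0.00190153,  0.00079917,  0.00125412,  0.00071312,  0.0004321 ,
       -0.00041185]), 'joint_torque': array([ 2.34876950e-05, -4.17581642e+01, -3.60226536e+01,  7.75909284e-02,
        4.30383661e-02, -8.51047361e-06]), 'position': array([ 148.01506526, -632.90619708,  239.6494608 ]), 'tcp_rot': array([ 2.46149934e+00, -1.95205129e+00, -6.14798153e-05]), 'ft_force': array([ 0.10003655, -0.52584463, -0.39525748]), 'ft_torque': array([ 0.00648643,  0.0232483 , -0.01741485]), 'grip_width': 1.0013702444720158}
```

View pics/top0.png

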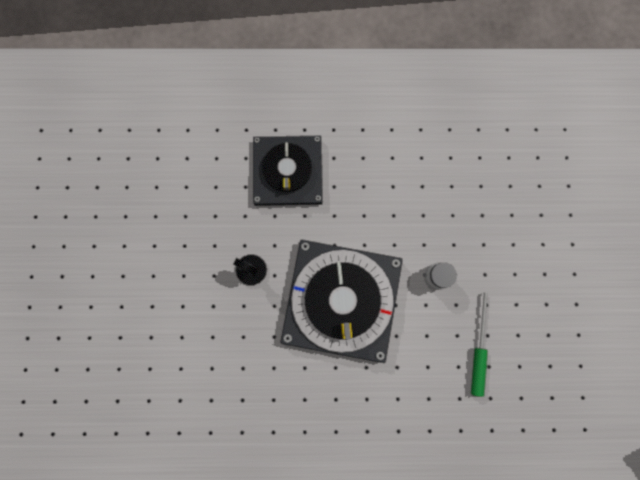

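View pics/scene0.png

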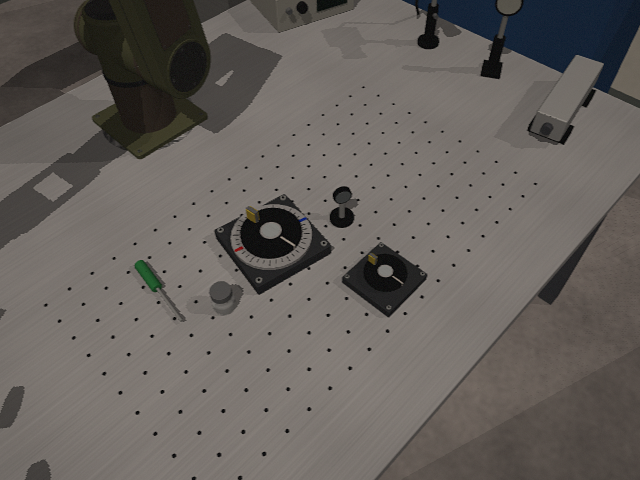

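```bash
python3 - <<'E'
import cv2
a=cv2.imread('pics/top0.png')[240:370,270:410]
cv2.imwrite('pics/topc.png',cv2.resize(a,None,fx=4.5,fy=4.5,interpolation=cv2.INTER_CUBIC))
E
cat > h.py <<'E'
import numpy as np
from plant import ctrl
def ray(cam,uv,z):
    p=ctrl.camera_params(cam);K,R,t=p['intrinsics'],p['R'],p['t']
    d=R.T@np.linalg.inv(K)@np.array([uv[0],uv[1],1.]);c=-R.T@t
    return c+d*(z-c[2])/d[2]
def proj(cam,X):
    p=ctrl.camera_params(cam);x=p['R']@np.array(X,float)+p['t'];u=p['intrinsics']@x
    return u[:2]/u[2]
E
```

```text
(no output)
```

View pics/topc.png

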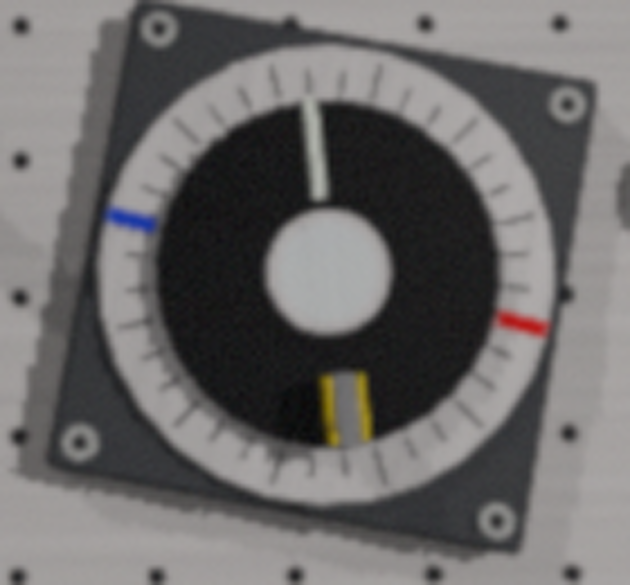

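The top view shows the large stage at about (343,300), with its index pointing up to (339,264), red mark at (386,312), blue mark at (299,290) and fin at (347,331). The small stage at (287,170) is the look-alike. The dial has to turn clockwise by a bit over 100°.

```bash
python3 - <<'E'
from h import *
import cv2
S=4.5
def f(x,y): return ((x+.5)/S-.5+270,(y+.5)/S-.5+240)
c=ray('top',f(329,271),50); print('axis',c, ray('scene',(271,231),50))
it=ray('top',f(310,101),50); ii=ray('top',f(320,199),50)
red=ray('top',f(522,324),38); blue=ray('top',f(131,219),38); print('marks mid',(red+blue)/2)
fin=ray('top',f(347,408),80)
cc=(red+blue)/2
a=lambda v:np.degrees(np.arctan2(v[1],v[0]))
print('red',red,a(red-blue),np.linalg.norm(red-blue)/2)
print('idx',it,a(it-c),a(it-ii),np.linalg.norm(it-c)); print('fin',fin,a(fin-c),np.linalg.norm((fin-c)[:2]))
for n,u,z in(('lens',(251,269),0),('jar',(440,275),55),('drvtip',(482,294),5),('drvend',(478,395),10)): print(n,ray('top',u,z))
from scipy.spatial.transform import Rotation as Ro
print(Ro.from_rotvec(ctrl.state()['tcp_rot']).as_matrix().round(3))
E
```

```text
axis [508.8668248  -61.01232667  50.        ] [511.1198241  -62.83746542  50.        ]
marks mid [508.83048178 -60.58821659  38.        ]
red [ 490.16518593 -128.90677337   38.        ] -105.28084567876374 70.82244326270312
idx [567.70704861 -55.02310689  50.        ] 5.811997028851064 5.261708742167419 59.1442532426641
fin [463.73202612 -65.00467084  80.        ] -174.94512678147166 45.31102364799953
lens [560.98113636  88.29451624   0.        ]
jar [ 546.30977946 -212.6055157    55.        ]
drvtip [ 517.42689279 -292.92120795    5.        ]
drvend [ 356.85984781 -277.65890858   10.        ]
[[ 0.228 -0.974 -0.   ]
 [-0.974 -0.228  0.   ]
 [-0.     0.    -1.   ]]
```

Emit:
servo_tool --pt "15 26 0 0 0 0.7 1" --pt "31.8 53.8 0 0 0 1.436 1" --pt "31.8 53.8 0 0 0 1.436 1" --pt "31.8 53.8 0 0 0 1.436 1" --pt "31.8 53.8 0 0 0 1.436 1" --pt "31.8 53.8 0 0 0 1.436 1" --pt "31.8 53.8 0 0 0 1.436 1" --pt "31.8 53.8 0 0 0 1.436 1" --pt "31.8 53.8 0 0 0 1.436 1" --pt "31.8 53.8 0 0 0 1.436 1" --pt "31.8 53.8 0 0 0 1.436 1" --pt "31.8 53.8 0 0 0 1.436 1" --grip_force 20

```text
t: 2.2
position: [402.9, -200.6, 240.1]
tcp_rot: [3.137, 0.157, 0.002]
ft_force: [0.7, -0.5, -0.0]
grip_width: 0.22
```

Emit:
servo_tool --pt "0 0 0 0 0 0 1" --pt "0 0 0 0 0 0 1" --pt "0 0 0 0 0 0 1" --pt "0 0 0 0 0 0 1"

```text
t: 2.53
position: [401.9, -203.4, 239.7]
tcp_rot: [3.138, 0.146, -0.0]
ft_force: [-0.0, -0.2, 0.6]
grip_width: 0.006
```

```bash
cat >> h.py <<'E'
from scipy.spatial.transform import Rotation as Ro
C=np.array([509.,-61.2])
def pose():
    s=ctrl.state();M=Ro.from_rotvec(s['tcp_rot']).as_matrix()
    return s['position'],np.degrees(np.arctan2(M[1,0],M[0,0])),s
def tgt(phi,d,r=46): # phi index angle deg; finger centre
    a=np.radians(phi+180);e=np.array([np.cos(a),np.sin(a)]);t=np.array([np.sin(a),-np.cos(a)])
    return C+r*e-d*t
E
python3 - <<'E'
from h import *
p,y,s=pose();print(p,y,s['grip_width'],s['ft_force'])
t=tgt(5.5,30);print(t,t-p[:2],np.radians(5.5-y),83-p[2])
E
```

```text
[ 401.90073824 -203.40514432  239.67231765] 5.326798686407982 0.005768056542664709 [-0.03919873 -0.2490615   0.63772994]
[466.08714745 -95.47079057] [ 64.18640921 107.93435375] 0.0030229331909599182 -156.6723176532487
```

Emit:
servo_tool --pt "3.2 5.4 0 0 0 0.003 1" --pt "6.42 10.79 0 0 0 0.003 1" --pt "6.42 10.79 0 0 0 0.003 1" --pt "6.42 10.79 -3 0 0 0.003 1" --pt "6.42 10.79 -6 0 0 0.003 1" --pt "6.42 10.79 -9 0 0 0.003 1" --pt "6.42 10.79 -11.5 0 0 0.003 1" --pt "6.42 10.79 -11.5 0 0 0.003 1" --pt "6.42 10.79 -11.5 0 0 0.003 1"

```text
t: 3.28
position: [465.3, -95.6, 123.5]
tcp_rot: [-3.137, -0.149, 0.005]
ft_force: [0.4, -0.8, 0.9]
grip_width: 0.005
```

```bash
python3 - <<'E'
from h import *
import cv2
p,y,s=pose();print(p,y,s['ft_force'])
t=tgt(5.5,30);print(t-p[:2])
a=ctrl.grab_frame('scene')[130:310,150:390,::-1];b=ctrl.grab_frame('top')[180:380,230:470,::-1]
cv2.imwrite('pics/v1.png',cv2.resize(np.vstack([a,b]),None,fx=1.55,fy=1.55)) if 0 else cv2.imwrite('pics/v1.png',np.hstack([cv2.resize(a,(400,300)),cv2.resize(b,(360,300))]))
E
```

```text
[465.34394226 -95.64617754 123.49102588] 5.4516606559229945 [ 0.41439495 -0.83648579  0.85571914]
[0.74320519 0.17538697]
```

View pics/v1.png

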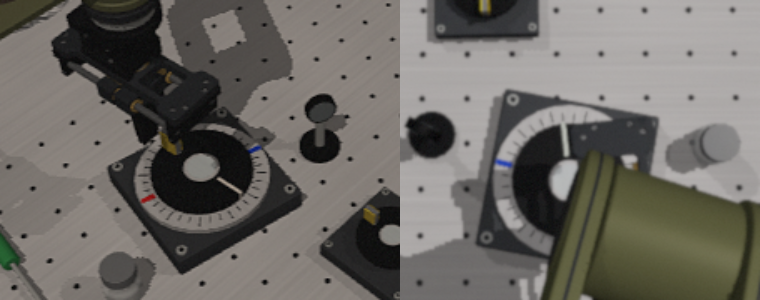

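The scene view shows the closed fingers just beside the fin, at about (150,130), on the clockwise-pushing side. Next I descend and approach.

Emit:
servo_tool --pt "0 0 -1.5 0 0 0 1" --pt "0 0 -3 0 0 0 1" --pt "0 0 -4 0 0 0 1" --pt "0 0 -4 0 0 0 1" --pt "-0.03 0.3 -4 0 0 0 1" --pt "-0.06 0.6 -4 0 0 0 1" --pt "-0.1 1.0 -4 0 0 0 1" --pt "-0.1 1.0 -4 0 0 0 1" --pt "-0.1 1.0 -4 0 0 0 1"

```text
t: 4.13
position: [466.0, -84.3, 85.3]
tcp_rot: [3.137, 0.155, 0.002]
ft_force: [1.6, -0.2, 0.1]
grip_width: 0.006
```

```bash
python3 - <<'E'
from h import *
p,y,s=pose();print(p,y,s['ft_force'],s['ft_torque'])
# orbit plan: rotate phi from 5.5 , d->16.5
p0=p[:2]
for phi in np.arange(5.5,-98,-5): 
    t=tgt(phi,16.5); print(phi,((t-p0)/10).round(2),np.radians(phi-y).round(3))
E
```

```text
[465.95335583 -84.28590888  85.33587225] 5.654686234427475 [ 1.55254909 -0.18517697  0.1207605 ] [-0.03555007 -0.11781418 -0.01427586]
5.5 [-0.12  0.23] -0.003
0.5 [-0.28  0.62] -0.09
-4.5 [-0.41  1.02] -0.177
-9.5 [-0.5   1.44] -0.264
-14.5 [-0.56  1.86] -0.352
-19.5 [-0.58  2.29] -0.439
-24.5 [-0.57  2.71] -0.526
-29.5 [-0.51  3.14] -0.614
-34.5 [-0.42  3.55] -0.701
-39.5 [-0.29  3.96] -0.788
-44.5 [-0.13  4.36] -0.875
-49.5 [0.06 4.73] -0.963
-54.5 [0.29 5.1 ] -1.05
-59.5 [0.55 5.43] -1.137
-64.5 [0.84 5.75] -1.224
-69.5 [1.15 6.04] -1.312
-74.5 [1.49 6.3 ] -1.399
-79.5 [1.84 6.53] -1.486
-84.5 [2.22 6.73] -1.573
-89.5 [2.61 6.89] -1.661
-94.5 [3.02 7.02] -1.748
```

Emit:
servo_tool --pt "-0.28 0.62 0 0 0 -0.09 1" --pt "-0.41 1.02 0 0 0 -0.177 1" --pt "-0.5 1.44 0 0 0 -0.264 1" --pt "-0.56 1.86 0 0 0 -0.352 1" --pt "-0.58 2.29 0 0 0 -0.439 1" --pt "-0.57 2.71 0 0 0 -0.526 1" --pt "-0.51 3.14 0 0 0 -0.614 1" --pt "-0.42 3.55 0 0 0 -0.701 1" --pt "-0.42 3.55 0 0 0 -0.701 1" --pt "-0.42 3.55 0 0 0 -0.701 1"

```text
t: 4.97
position: [461.5, -48.9, 84.9]
tcp_rot: [-3.001, 0.929, -0.001]
ft_force: [-0.2, 0.7, -0.4]
grip_width: 0.007
```

```bash
python3 - <<'E'
from h import *
import cv2
p,y,s=pose();print(p,y,s['ft_force'],s['ft_torque'],tgt(-34.5,16.5)-p[:2])
for phi in np.arange(-34.5,-98,-5): 
    t=tgt(phi,16.5); print(phi,((t-p[:2])/10).round(2),np.radians(phi-y).round(3))
a=ctrl.grab_frame('scene')[130:310,150:390,::-1];b=ctrl.grab_frame('top')[180:380,230:470,::-1]
cv2.imwrite('pics/v2.png',np.hstack([cv2.resize(a,(400,300)),cv2.resize(b,(360,300))]))
E
```

```text
[461.54914527 -48.9388835   84.87396388] -34.398717845702706 [-0.20287067  0.69399793 -0.44734593] [-0.07234051 -0.04389008 -0.01567568] [0.19534715 0.19548829]
-34.5 [0.02 0.02] -0.002
-39.5 [0.15 0.43] -0.089
-44.5 [0.31 0.82] -0.176
-49.5 [0.5 1.2] -0.264
-54.5 [0.73 1.56] -0.351
-59.5 [0.99 1.9 ] -0.438
-64.5 [1.28 2.22] -0.525
-69.5 [1.59 2.5 ] -0.613
-74.5 [1.93 2.77] -0.7
-79.5 [2.28 3.  ] -0.787
-84.5 [2.66 3.19] -0.874
-89.5 [3.06 3.36] -0.962
-94.5 [3.46 3.49] -1.049
```

View pics/v2.png

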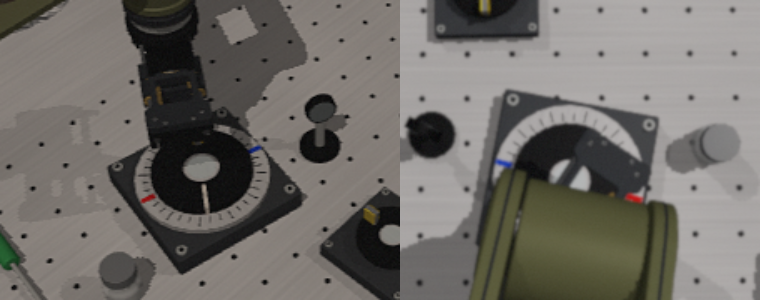

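The index has moved to (206,212) in the scene crop, clockwise towards red, and the fin is following the finger. I continue to about -90°.

Emit:
servo_tool --pt "0.15 0.43 0 0 0 -0.089 1" --pt "0.31 0.82 0 0 0 -0.176 1" --pt "0.5 1.2 0 0 0 -0.264 1" --pt "0.73 1.56 0 0 0 -0.351 1" --pt "0.99 1.9 0 0 0 -0.438 1" --pt "1.28 2.22 0 0 0 -0.525 1" --pt "1.59 2.5 0 0 0 -0.613 1" --pt "1.93 2.77 0 0 0 -0.7 1" --pt "2.28 3.0 0 0 0 -0.787 1" --pt "2.66 3.19 0 0 0 -0.874 1" --pt "2.66 3.19 0 0 0 -0.874 1" --pt "2.66 3.19 0 0 0 -0.874 1"

```text
t: 6.07
position: [488.0, -17.2, 84.5]
tcp_rot: [-2.326, 2.111, 0.0]
ft_force: [0.2, 0.0, 0.5]
grip_width: 0.006
```

```bash
cat > m.py <<'E'
from h import *
import cv2,sys
p,y,s=pose();print(p,y,s['ft_force'],tgt(-84.5,16.5)-p[:2])
f=ctrl.grab_frame('scene')[:,:,::-1]
a=f[190:275,205:325]
cv2.imwrite(sys.argv[1],cv2.resize(a,None,fx=6,fy=6,interpolation=cv2.INTER_CUBIC))
b=ctrl.grab_frame('top')[240:370,270:410,::-1]
cv2.imwrite(sys.argv[1].replace('.png','t.png'),cv2.resize(b,None,fx=4.5,fy=4.5,interpolation=cv2.INTER_CUBIC))
print([(r['uv'],r['conf']) for r in ctrl.tip_of('scene','index_tip')],[(r['uv'],r['conf']) for r in ctrl.tip_of('scene','red_mark')])
E
python3 m.py pics/v3.png
```

```text
[487.95463899 -17.20760963  84.48165355] -84.45445372862501 [0.22784359 0.03624923 0.51974396] [0.21241912 0.21437984]
[([246.5, 249.8], 0.91), ([400.6, 285.1], 0.67)] [([239.2, 245.8], 0.47)]
```

View pics/v3.png

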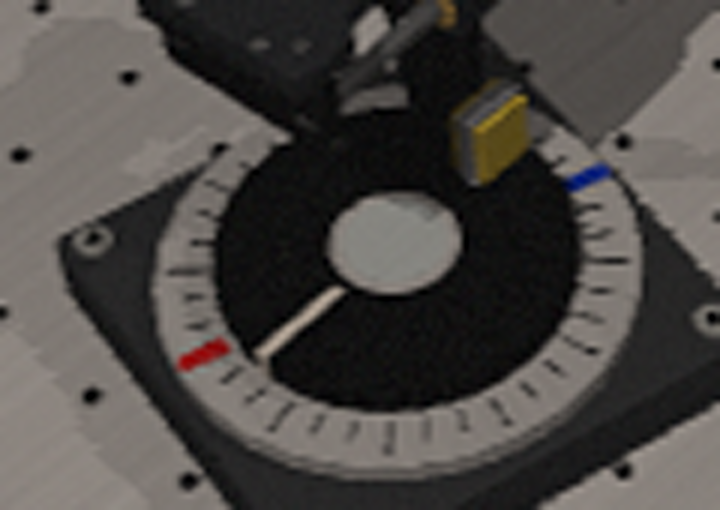

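View pics/v3t.png

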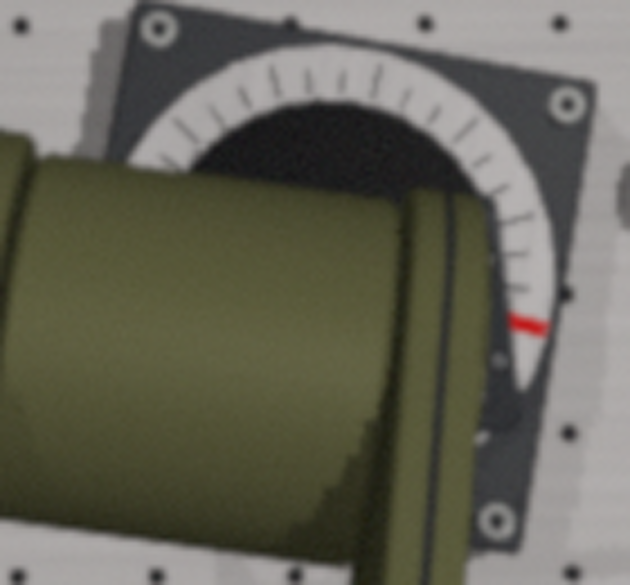

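In the scene view the index tip is at crop (262,356) and still short of red at (204,355). I measure the remaining angle from this view alone.

```bash
cat > ang.py <<'E'
from h import *
def g(x,y): return ((x+.5)/6-.5+205,(y+.5)/6-.5+190)
a=lambda v:np.degrees(np.arctan2(v[1],v[0]))
def ang(tip,inner,red=(204,355),blue=(589,179)):
    r=ray('scene',g(*red),38);b=ray('scene',g(*blue),38);c=(r+b)/2
    t=ray('scene',g(*tip),50);i=ray('scene',g(*inner),50)
    print('c',c,'red',a(r-b),np.linalg.norm(r-b)/2,'idx',a(t-c),a(t-i),np.linalg.norm((t-c)[:2]))
E
python3 -c "
from ang import *
ang((262,356),(340,291))
p,y,s=pose()
for phi in np.arange(-84.5,-112,-3): 
    t=tgt(phi,16.5); print(phi,((t-tgt(-84.5,16.5))/10).round(2),np.radians(phi+84.5).round(3))"
```

```text
c [508.81536103 -61.40272373  38.        ] red -105.3124949523881 70.88403337070659 idx -87.13732152556241 -87.5142837105667 60.877004445987474
-84.5 [0. 0.] 0.0
-87.5 [0.23 0.1 ] -0.052
-90.5 [0.47 0.19] -0.105
-93.5 [0.72 0.27] -0.157
-96.5 [0.96 0.34] -0.209
-99.5 [1.22 0.39] -0.262
-102.5 [1.47 0.43] -0.314
-105.5 [1.72 0.45] -0.367
-108.5 [1.98 0.47] -0.419
-111.5 [2.23 0.46] -0.471
```

Emit:
servo_tool --pt "0.23 0.1 0 0 0 -0.052 1" --pt "0.47 0.19 0 0 0 -0.105 1" --pt "0.72 0.27 0 0 0 -0.157 1" --pt "0.96 0.34 0 0 0 -0.209 1" --pt "1.1 0.37 0 0 0 -0.236 1" --pt "1.22 0.39 0 0 0 -0.262 1" --pt "1.22 0.39 0 0 0 -0.262 1" --pt "1.22 0.39 0 0 0 -0.262 1"

```text
t: 6.93
position: [499.8, -13.4, 84.5]
tcp_rot: [2.028, -2.398, -0.001]
ft_force: [-1.7, -0.2, 1.2]
grip_width: 0.005
```

```bash
python3 m.py pics/v4.png
```

```text
[499.76341407 -13.36264614  84.51691568] -99.56828661177833 [-1.69623248 -0.16251563  1.15204769] [-11.59635596  -3.63058365]
[([241.6, 242.0], 0.84), ([399.3, 282.4], 0.78)] [([239.5, 244.4], 0.53)]
```

View pics/v4.png

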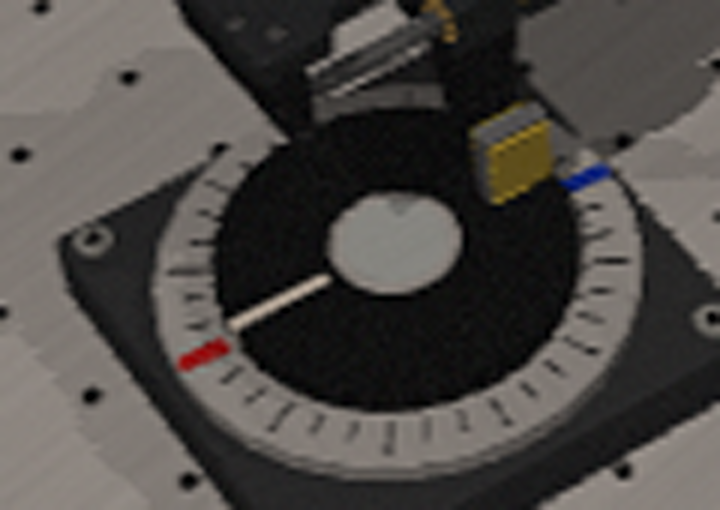

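```bash
python3 -c "
from ang import *
ang((235,325),(328,281))
ang((233,324),(328,280))"
```

```text
c [508.81536103 -61.40272373  38.        ] red -105.3124949523881 70.88403337070659 idx -102.10855602177062 -104.28506088608258 59.86836911937316
c [508.81536103 -61.40272373  38.        ] red -105.3124949523881 70.88403337070659 idx -102.78932946478622 -104.8551505342361 60.2043902016191
```

Emit:
servo_tool --pt "0.07 0.01 0 0 0 -0.015 1" --pt "0.14 0.02 0 0 0 -0.03 1" --pt "0.22 0.04 0 0 0 -0.045 1" --pt "0.22 0.04 0 0 0 -0.045 1" --pt "0.22 0.04 0 0 0 -0.045 1"

```text
t: 7.55
position: [502.4, -12.8, 84.6]
tcp_rot: [-1.972, 2.445, 0.0]
ft_force: [-2.7, -0.8, -0.8]
grip_width: 0.007
```

```bash
python3 m.py pics/v5.png
```

```text
[502.41918521 -12.81553955  84.55569839] -102.21605847095934 [-2.74777696 -0.81089491 -0.79409559] [-14.2521271   -4.17769024]
[([401.2, 284.3], 0.87), ([242.8, 244.7], 0.61)] [([238.1, 248.4], 0.5)]
```

View pics/v5.png

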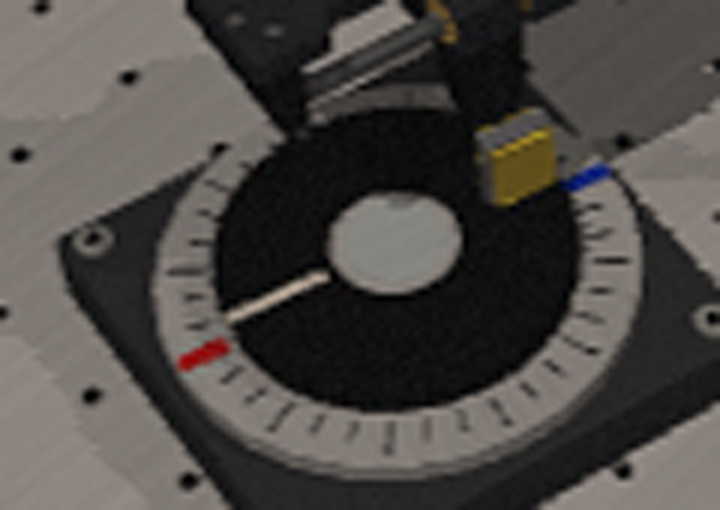

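```bash
python3 -c "
from ang import *
ang((230,318),(326,275))"
```

```text
c [508.81536103 -61.40272373  38.        ] red -105.3124949523881 70.88403337070659 idx -105.34673489834438 -105.71415031134484 59.91573622516026
```

Emit:
servo_tool --pt "-0.5 0.13 0 0 0 0 1" --pt "-1.0 0.26 0 0 0 0 1" --pt "-1.5 0.4 0 0 0 0 1" --pt "-1.5 0.4 0 0 0 0 1" --pt "-1.5 0.4 3 0 0 0 1" --pt "-1.5 0.4 6 0 0 0 1" --pt "-1.5 0.4 9 0 0 0 1" --pt "-1.5 0.4 12 0 0 0 1" --pt "-1.5 0.4 15 0 0 0 1" --pt "-1.5 0.4 15 0 0 0 1"

```text
t: 8.58
position: [490.7, -9.1, 242.5]
tcp_rot: [-1.967, 2.438, -0.015]
ft_force: [0.7, 0.6, 0.4]
grip_width: 0.006
```

Emit:
servo_tool --pt "-3 -4 0 0 0 0 1" --pt "-6 -8 0 0 0 0 1" --pt "-8 -12 0 0 0 0 1" --pt "-9 -16 0 0 0 0 1" --pt "-9 -20 0 0 0 0 1" --pt "-10 -24 0 0 0 0 1" --pt "-11 -28 0 0 0 0 1" --pt "-12 -32 0 0 0 0 1" --pt "-14 -36 0 0 0 0 1" --pt "-14 -36 0 0 0 0 1" --pt "-14 -36 0 0 0 0 1"

```text
t: 9.5
position: [345.7, -371.7, 234.2]
tcp_rot: [1.966, -2.449, 0.0]
ft_force: [-0.0, 0.6, 0.3]
grip_width: 0.007
```

```bash
python3 m.py pics/v6.png
```

```text
[ 345.7203597  -371.73684133  234.23229326] -102.4961596549418 [-0.00822443  0.55713217  0.30680952] [142.44669841 354.74361154]
[([400.5, 281.5], 0.72), ([242.5, 245.3], 0.68), ([158.9, 295.6], 0.67), ([296.1, 218.2], 0.61), ([339.6, 216.7], 0.59)] [([237.3, 247.0], 0.56)]
```

View pics/v6t.png

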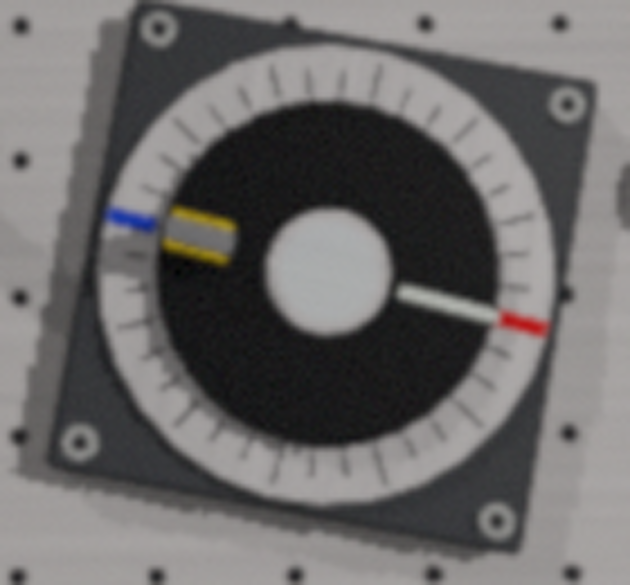

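View pics/v6.png

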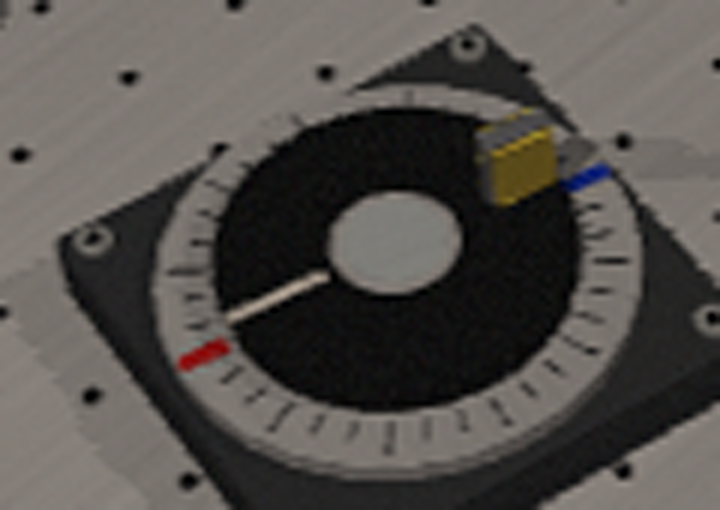

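In the top view the index, from (400,291) to (494,317), points straight into the red line at (522,324). I'll do a final check on the bystanders and hand in.

```bash
python3 - <<'E'
from h import *
import cv2
f=ctrl.grab_frame('top')[:,:,::-1];o=cv2.imread('pics/top0.png')
S=4.5;F=lambda x,y:((x+.5)/S-.5+270,(y+.5)/S-.5+240)
a=lambda v:np.degrees(np.arctan2(v[1],v[0]))
c=ray('top',F(329,271),50);print('idx',a(ray('top',F(494,317),50)-c))
for n,(x0,x1,y0,y1) in dict(lens=(225,275,245,292),jar=(415,465,255,305),drv=(465,495,288,400)).items():
    d=cv2.absdiff(f[y0:y1,x0:x1],o[y0:y1,x0:x1]).max(2);print(n,(d>40).sum())
print(ctrl.state()['ft_force'])
ctrl.job_done()
E
```

```text
idx -105.82548144944951
lens 0
jar 0
drv 0
[ 0.15690371 -0.56477261  0.2420241 ]
the job is handed in; nothing more can be done
```

I turned the large dial about 111° clockwise until its white index line met the red line, then took the hand well clear and handed the job in. I pushed one side of the fin with the closed fingertips and nudged the last few degrees under camera checks. No verdict was reported.

- **Alignment:** the index was at -105.3° from the scene camera and -105.8° from the top camera. The red line is at -105.3°, so the index is within about 0.5°, well inside the 4° allowed. The scene reading was taken just before the hand left. The index looked unchanged afterwards, and the top reading was taken then.
- **Forces:** wrist force readings at the end of each move stayed at about 3 N or less. I did not read forces during the moves.
- **Bystanders:** the lens, jar and screwdriver showed no change from the first top picture.
- **Checks that failed or disagreed:** the detection network's red-mark and index-tip positions wandered by a few pixels between pictures. It also kept reporting the small look-alike stage. I took the angles from pixel positions read off enlarged pictures instead.

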